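# Unhook the sample carrier and seat it in the microscope's loading nest

## Robot

A 7-joint arm with a two-finger parallel gripper is mounted at the origin on the work surface. World frame = base frame: x ahead of the robot, y to its left, z up, the work surface at z = 0. Lengths are in m, angles in rad, forces in N, time in s.
With the tool pointing down it reaches from about 0.425 to 0.875 m from the base axis. Payload 4.7 kg.
Tool frame: the origin (TCP) lies at the very end of the fingers, on their centre line; the grasp point (between the pads) lies 19 mm behind it; z points along the fingers, y is the direction in which the jaws open and shut (so a half turn about z gives the same grasp; the last joint's range is limited). The gripper opens to 87 mm and grips with 3 to 60 N. Pads are 19 mm wide; open, the fingers measure 117 mm over their backs; the gripper's body (75 mm by 190 mm) begins 51 mm behind the grasp point.
Start: joints at [1.322, 0.321, -0.07, 1.45, 0.023, 1.371, -0.057], TCP at [0.169, -0.628, 0.201] pointing down, gripper open.
Joint ranges: [-2.86, 2.86], [-0.3, 2.09], [-1.38, 1.24], [0.06, 2.45], [-1.56, 4.7], [0.09, 2.05], [-2.69, 2.69]. Speed limits (rad/s): [2.57, 2.57, 3.14, 3.14, 3.14, 3.14, 3.14].

## Interface

Orientations are given as a rotation vector (axis times angle).
In Python, from bench import * gives the robot as it stands.
- The arm moves only by the shell command python3 -m jog 'ROWS' [OPENING] [FORCE]. ROWS is JSON, a list of rows, each a list of 4 numbers: the shift along the world's x, y, z in mm, then the turn about the world's z in rad. In form: [[x, y, z, twist], ...]. A call has exactly 8 rows; each row is the pose to reach, as a shift and turn from the pose commanded when the call began; what a row does not reach only later rows make up. A row lasts 1/8 s, in which the tool goes at most 62.5 mm and 10.7 degrees, less where a joint would pass 70% of its speed; a pose out of reach is approached as far as the arm can. A call with a gripper value outside its range is refused whole. OPENING is the opening, from -1 (shut) to 1 (fully open), set as the call begins (- or left out, the last holds). The fingers move at their own pace and stop on an object; FORCE is the grip in N (left out, the last holds). Time passes only in rows, so rows that repeat a pose let the fingers close, or fill a call up. It gives the time, the measured TCP pose, the force and the opening at its end, in the units of the state.
- get_state(): the state, without advancing time (a new reading comes with each control period).
- get_image(name): name is "scene" or "top" or "wrist"; returns a dict with "image" (420x560x3 uint8, red, green, blue), "fx", "fy", "cx", "cy" (pixels), "position" and "rotation" of the camera in the world; the wrist camera has in their place "tool_from_camera" (4x4, takes a point from camera to tool coordinates, whose origin is the TCP and whose axes are the flange's). Camera axes: x right, y down, z forward; pixel columns grow to the right and rows downward; lengths in m; the calibration is good to about 2 mm. A picture is of the moment at which its call begins: read the wrist's pose just before it. There is no depth.
- close_job(): hands the job in, once; it reports no verdict.
The state is a dict: "time": time; "joint_positions": joint angles; "qd": joint speeds; "joint_torque": joint torques, N m; "position": TCP position; "tool_rot": TCP orientation; "ft_force": force on the tool from outside, world axes, zero at the start; "torque": the same for the moment, N m; "grip_width": opening from 0.0 (shut) to 1.0 (fully open).
Only numpy, scipy, OpenCV 4.12 (cv2) and the standard library are available. Lean on these libraries where they do the work, as an engineer would, in place of code of your own. Each camera call takes 0.05 s, during which the arm holds its last target. There are 200 camera calls.

## Task

Take the white sample carrier off its transport hook - ease it straight up past the red lip, only lightly against the sprung yellow keeper, then draw it out - and lower it gently into the green-floored loading nest, flat and fully home between its guide rails, either way round, and let go. Keep the carrier level all the way, within a few degrees, for the sake of its samples, do not strain the hook or keeper or bang the carrier into the nest, and leave the other things on the board alone.

Things in the scene. Friction and masses are not known exactly. Their poses are not given: they have to be found in the camera images.
- carrier: Sample carrier, 0.19 to 0.29 kg: white open tray 90 (x) x 70 (y) x 26 mm with a blue upright grip fin in the middle and a steel wire frame at its +x end. Origin: centre of the tray's underside; z up. It starts hanging level, its cross bar down in the hook's trough, its prongs against the stand's buffers, its weight pressing the bar outward on the lip.
- carrier_bar (a point): Middle of the cross bar (8 mm thick, along y), at (80, 0, 75) mm in the carrier's frame. Two 8 mm arms at y = +-31 mm join it, at 75 mm height, to the tray. Below, two prongs at y = +-31 mm, 18 mm above the tray's underside, reach back to x = 86 mm.
- carrier_handle (a point): Point on the blue grip fin to pinch, across its 12 mm thickness (carrier y), at (0, 0, 85) mm in the carrier's frame. The fin is 40 mm long (x), reaches 21 mm higher and is free down to the tray's walls.
- hookstand: Fixed hook stand. Origin: centre of the underside of its base plate (120 x 130 x 12 mm); z up, -x is the way out of the hook. Grey back plate 84 mm wide, 260 mm high, front face at x = 20 mm, bearing two 4 mm sprung black buffers (1.2 N/mm) for the prongs. Contact forces between carrier and stand (lip, keeper included) adding up to over 16 N strain it; at rest they add up to 6 to 10 N.
- hook_trough (a point): Middle of the trough floor under the bar, at (13, 0, 146) mm in the stand's frame; trough 14 mm wide. In front a red upturned lip (40 mm wide, 5 mm thick, x = 1 to 6 mm) stands between the carrier's arms, 7 mm to spare each side. The last user set its height: its top is anywhere from 12 to 62 mm above the trough floor, different each time, not measured.
- hook_top (a point): Top of the back plate's front face, at (20, 0, 260) mm in the stand's frame. Below it, over the trough, is a yellow sprung keeper plate (20 x 40 x 5 mm), set together with the lip: its underside is 11 mm above the lip's top, so the 8 mm bar meets it when 3 mm clear of the lip. It yields 3 mm upward, 1 N rising to 6 N, then stops dead.
- nest: Fixed loading nest: black base 150 (x) x 130 (y) mm, aluminium top with a green floor, steel guide rails on four sides with flared tops reaching 11 mm above the floor. The pocket is 95 (x) x 75 (y) mm, for the tray's 90 x 70 mm. Origin: centre of the base's underside; z up. The carrier's +x may point along the nest's +x or -x.
- nest_floor (a point): Centre of the nest's green floor, 30 mm above the table; same axes as the nest. More than 25 N between carrier and nest is a bang.
- objective: Bystander, leave alone: a brass microscope objective standing on the board, 34 mm across, 50 mm tall. Origin: centre of its underside.
- vial: Bystander, leave alone: an amber sample vial with a blue cap, 28 mm across, 55 mm tall. Origin: centre of its underside.
- slidebox: Bystander, leave alone: an orange slide box, 80 x 35 x 30 mm. Origin: centre of its underside.
- optpost: Bystander, leave alone: a steel optical post standing upright, 25 mm across, 75 mm tall. Origin: centre of its underside.
- driver: Bystander, leave alone: a yellow-handled screwdriver lying on the board, 160 mm long. Origin near its middle.
- lensring: Bystander, leave alone: a black lens ring lying flat, 50 mm across, 12 mm tall. Origin: centre of its underside.

How it is judged:
By the outcome, as a careful person would: the job done as asked, in the order asked, and still so for the second after the job is handed in, with the robot touching nothing.
It also fails if it takes over 69 s, if anything falls off the work surface, if the arm or the gripper's body presses on something with over 40 N, if the wrist force passes 120 N, or if a joint passes its speed limit or range.

## Working session

There is one attempt and no reset: what is moved stays moved. The work goes in short steps, Python scripts to look and compute and a shell command to move; the robot and the scene stay as the last step left them, time stands still between calls to the robot, and variables do not carry over. Pictures are saved under pics/ and viewed, about 8 in all and at most 12, crops included, and the job is handed in when it is done.

```bash
mkdir -p pics; ls
cat > h.py <<'E'
from bench import *
import numpy as np, cv2
from scipy.spatial.transform import Rotation as R
def snap(name,fn):
    s=get_state(); d=get_image(name); im=d["image"]
    cv2.imwrite(f"pics/{fn}.png",cv2.cvtColor(im,cv2.COLOR_RGB2BGR))
    if name=="wrist":
        T=np.eye(4);T[:3,:3]=R.from_rotvec(s["tool_rot"]).as_matrix();T[:3,3]=s["position"]
        C=T@np.array(d["tool_from_camera"]);P,Q=C[:3,3],C[:3,:3]
    else:
        P=np.array(d["position"]);Q=np.array(d["rotation"])
        if Q.shape!=(3,3): Q=R.from_rotvec(Q).as_matrix()
    c=dict(P=P,Q=Q,f=(d["fx"],d["fy"]),c=(d["cx"],d["cy"]),im=im)
    np.savez(f"pics/{fn}.npz",**c); return c
def load(fn): return dict(np.load(f"pics/{fn}.npz"))
def ray(c,u,v):
    r=c["Q"]@np.array([(u-c["c"][0])/c["f"][0],(v-c["c"][1])/c["f"][1],1.]);return c["P"],r/np.linalg.norm(r)
def onz(c,u,v,z):
    p,r=ray(c,u,v);return p+r*(z-p[2])/r[2]
def tri(c1,a,c2,b):
    p,r=ray(c1,*a);q,s=ray(c2,*b);t=np.linalg.lstsq(np.c_[r,-s],q-p,rcond=None)[0]
    A,B=p+r*t[0],q+s*t[1];return (A+B)/2,np.linalg.norm(A-B)
def proj(c,X):
    y=c["Q"].T@(np.array(X)-c["P"]);return y[0]/y[2]*c["f"][0]+c["c"][0],y[1]/y[2]*c["f"][1]+c["c"][1]
E
python3 - <<'E'
from h import *
for n in("scene","top","wrist"):
    c=snap(n,n+"0");print(n,c["P"],c["Q"].round(3).tolist(),c["f"])
print(get_state())
E
```

```text
pics
scene [1.13347185 0.33088408 0.97445345] [[-0.515, 0.651, -0.557], [0.857, 0.404, -0.32], [0.017, -0.642, -0.766]] (460.93326941519285, 460.93326941519285)
top [0.51057382 0.01658423 1.06470454] [[-0.025, -0.999, 0.039], [-1.0, 0.025, -0.015], [0.014, -0.04, -0.999]] (386.52075470466775, 386.52075470466775)
wrist [ 0.24809401 -0.60579113  0.38378075] [[0.26, -0.922, -0.288], [-0.966, -0.248, -0.076], [-0.001, 0.298, -0.955]] (296.479320346037, 296.479320346037)
{'time': 0.15, 'joint_positions': array([ 1.32212284,  0.3216592 , -0.07007633,  1.45140154,  0.02260431,
        1.37080248, -0.05691216]), 'qd': array([-8.07556989e-05, -3.71418678e-03, -1.02862029e-03, -3.86610842e-03,
        9.66699947e-04, -9.81885212e-04, -8.88705693e-04]), 'joint_torque': array([-1.55711382e-05, -4.91795146e+01, -4.04549288e-01, -3.12875640e+01,
       -6.39949297e-02,  4.05072758e-02,  9.73645297e-05]), 'position': array([ 0.16867191, -0.62726188,  0.19970512]), 'tool_rot': array([-3.11307103e+00, -4.11394441e-01,  4.50555802e-04]), 'ft_force': array([-0.12698856,  0.46570109,  0.711891  ]), 'torque': array([ 0.03749382,  0.03726041, -0.01554511]), 'grip_width': 1.0016882780425003}
```

View pics/scene0.png

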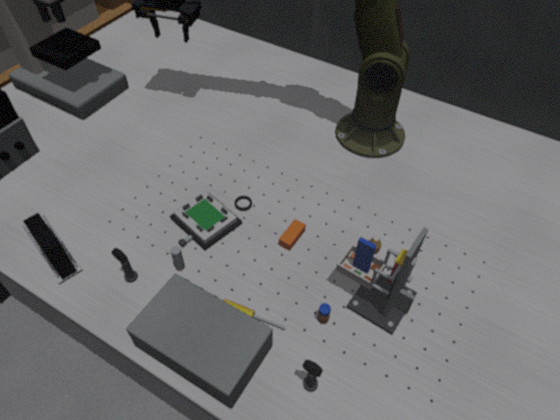

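View pics/top0.png

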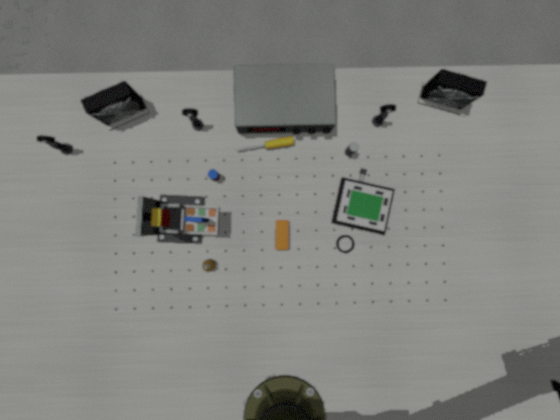

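The scene view has the stand at the right (395,280), the blue fin at (365,255) and the nest at (207,215). In the top view the fin is at (197,220), the stand opens to image right (world -y), and the nest is at (364,206), turned slightly. Next I'll measure them and zoom in.

Run:
```python
from h import *
t=load("top0");s=load("scene0")
def m(c,name,lo,hi,box):
    h=cv2.cvtColor(c["im"],cv2.COLOR_RGB2HSV);k=cv2.inRange(h,lo,hi)
    z=np.zeros_like(k);x0,y0,x1,y1=box;z[y0:y1,x0:x1]=k[y0:y1,x0:x1]
    p=np.argwhere(z)[:,::-1].astype(np.float32);r=cv2.minAreaRect(p);print(name,len(p),p.mean(0),r);return p,r
p,r=m(t,"green",(45,100,40),(80,255,255),(320,170,410,240))
b=np.array([onz(t,u,v,.03)[:2] for u,v in cv2.boxPoints(r)]);print(b.round(4).tolist(),b.mean(0))
for i in range(4):e=b[(i+1)%4]-b[i];print(np.linalg.norm(e),np.arctan2(e[1],e[0]))
p,r=m(s,"greenS",(45,100,40),(80,255,255),(160,180,250,250));b=np.array([onz(s,u,v,.03)[:2] for u,v in p]);print(b.mean(0))
print("tmean",onz(t,*m(t,"g",(45,100,40),(80,255,255),(320,170,410,240))[0].mean(0),.03))
m(t,"blueT",(100,120,40),(130,255,255),(150,190,240,250))
m(s,"blueS",(100,120,30),(130,255,255),(330,220,400,290))
m(t,"redT",(0,100,40),(8,255,255),(135,190,185,250));m(s,"redS",(0,120,40),(8,255,255),(370,230,430,290))
m(t,"yelT",(20,120,60),(32,255,255),(135,190,185,250));m(s,"yelS",(20,120,60),(32,255,255),(370,230,430,290))
a=cv2.resize(t["im"][185:255,130:240],None,fx=7,fy=7,interpolation=2)
q=cv2.resize(s["im"][215:335,320:440],None,fx=5,fy=5,interpolation=2)
cv2.imwrite("pics/z1.png",a[:,:,::-1]);cv2.imwrite("pics/z2.png",q[:,:,::-1])
```

```text
green 705 [364.46524 205.22836] ((364.3398742675781, 205.19381713867188), (30.580894470214844, 23.16053009033203), 12.994616508483887)
[[0.5421, -0.1807], [0.6025, -0.1967], [0.582, -0.2765], [0.5216, -0.2603]] [ 0.56204813 -0.22855915]
0.06249675137816459 -0.25889702051273267
0.08241754713414275 -1.8219015797980171
0.0625205537531399 2.879388938561426
0.08221063752024535 1.3194253048534168
greenS 594 [204.71548 214.29462] ((204.76980590820312, 214.20565795898438), (30.653322219848633, 22.483200073242188), 42.51044845581055)
[ 0.56499888 -0.22693605]
g 705 [364.46524 205.22836] ((364.3398742675781, 205.19381713867188), (30.580894470214844, 23.16053009033203), 12.994616508483887)
tmean [ 0.56191079 -0.228877    0.03      ]
blueT 73 [194.68494 219.137  ] ((195.93450927734375, 219.28622436523438), (22.17314338684082, 3.40486478805542), 4.763641834259033)
blueS 270 [364.56668 253.38148] ((363.50811767578125, 254.34864807128906), (17.64515495300293, 30.364368438720703), 17.10272979736328)
redT 92 [165.30435 217.23914] ((166.0, 217.0), (8.0, 16.0), 0.0)
redS 8 [390.875 269.75 ] ((388.38427734375, 267.617919921875), (22.008384704589844, 16.86842155456543), 52.594642639160156)
yelT 188 [155.77127 216.89894] ((156.0, 217.0), (18.0, 10.0), 90.0)
yelS 106 [398.46225 255.94339] ((387.05511474609375, 252.31654357910156), (35.918487548828125, 15.5167875289917), 16.69924545288086)
```

View pics/z1.png

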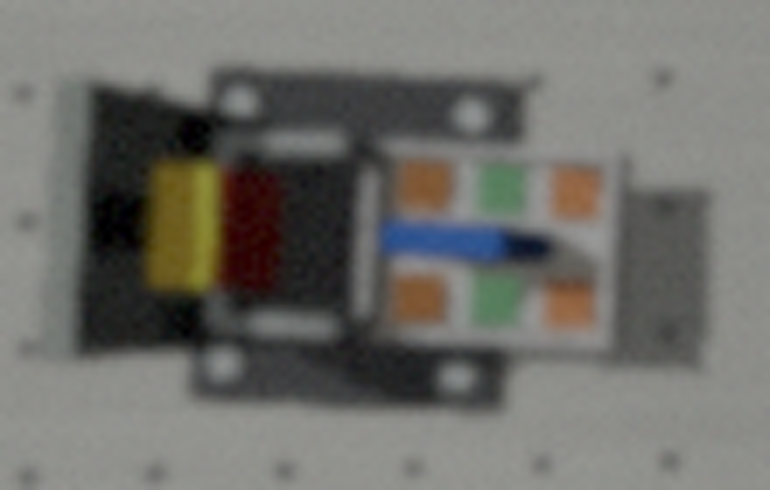

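View pics/z2.png

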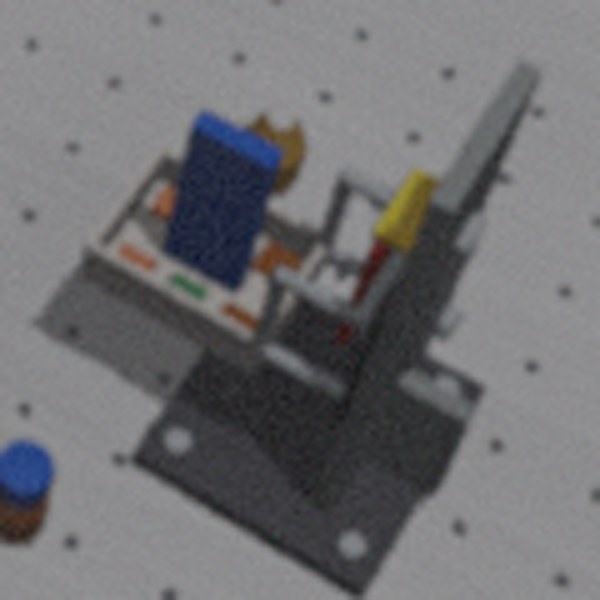

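The zooms show a tall red lip in front of the bar, with the yellow keeper well above it and the fin running almost along world y. I'll triangulate the fin top, keeper and stand yaw.

Run:
```python
from h import *
t=load("top0");s=load("scene0")
T=lambda x,y:(130+x/7-.5,185+y/7-.5);S=lambda x,y:(320+x/5-.5,215+y/5-.5)
print("fin",tri(t,T(442,240),s,S(239,140)))
print("keeper",tri(t,T(183,227),s,S(405,212)))
print("fin ends z.181",onz(t,*T(385,238),.181),onz(t,*T(500,243),.181))
# base plate corners z .012
b=[onz(t,*T(*p),.012) for p in((540,80),(503,405))];print("base front",b,np.linalg.norm(b[0]-b[1]))
print("plate top",[onz(t,*T(*p),.26) for p in((90,85),(78,355))])
for p in((560,165),):pass
print("tray far edge z.101",[onz(t,*T(*p),.101) for p in((625,155),(608,355))])
print("bolts",[onz(t,*T(*p),.014) for p in((240,100),(470,115),(455,377),(222,365))])
for n,c,b in(("obj",t,(200,255,218,275)),("ring",t,(335,233,357,255))):
    u,v=(b[0]+b[2])/2,(b[1]+b[3])/2;print(n,onz(t,u,v,.03))
print("vial",onz(t,214,175,.055),"slide",onz(t,282,235,.03),"post",onz(t,352,150,.075))
```

```text
fin (array([0.53311404, 0.20189079, 0.17627165]), np.float64(0.0002504671021759193))
keeper (array([0.53997621, 0.27961735, 0.19054096]), np.float64(0.004591228842517696))
fin ends z.181 [0.53415637 0.21927586 0.181     ] [0.53160172 0.18197394 0.181     ]
base front [array([0.5986417 , 0.19700327, 0.012     ]), array([0.47288984, 0.2135178 , 0.012     ])] 0.12683161987154395
plate top [array([0.57960401, 0.28766894, 0.26      ]), array([0.49971769, 0.29208804, 0.26      ])]
tray far edge z.101 [array([0.56371919, 0.15205419, 0.101     ]), array([0.49282036, 0.15941725, 0.101     ])]
bolts [array([0.59348904, 0.31275704, 0.014     ]), array([0.58551563, 0.22398383, 0.014     ]), array([0.48422929, 0.23145313, 0.014     ]), array([0.49113974, 0.321042  , 0.014     ])]
obj [0.41297905 0.19092496 0.03      ]
ring [ 0.4592463  -0.17578955  0.03      ]
vial [0.6495032 0.1694518 0.055    ] slide [ 0.48763827 -0.00511332  0.03      ] post [ 0.70339782 -0.19072425  0.075     ]
```

```bash
python3 -m jog '[[30,50,12,0.15],[60,100,25,0.3],[90,150,40,0.45],[120,200,50,0.6],[150,250,60,0.75],[175,305,70,0.9],[200,360,80,1.05],[225,415,90,1.2]]' 1 && python3 -m jog '[[20,50,0,0.025],[40,100,0,0.025],[60,150,0,0.025],[80,200,0,0.025],[100,250,0,0.025],[120,300,0,0.025],[139,340,0,0.025],[139,362,0,0.025]]'
python3 - <<'E'
from h import *
c=snap("wrist","w1");print(get_state()["position"],get_state()["tool_rot"],c["P"])
cv2.imwrite("pics/w1b.png",cv2.resize(c["im"],(784,588),interpolation=2)[:,:,::-1])
E
```

```text
time: 1.15
position: [0.3942, -0.2108, 0.2908]
tool_rot: [2.333, 2.104, -0.0]
ft_force: [1.0, -1.6, -0.1]
grip_width: 0.999
time: 2.15
position: [0.5331, 0.1518, 0.29]
tool_rot: [-2.307, -2.129, -0.001]
ft_force: [-0.2, 0.7, 0.3]
grip_width: 1.001
[0.5319538  0.15488625 0.29013025] [-2.30237677 -2.13215675 -0.0026968 ] [0.53973966 0.23376173 0.47433495]
```

View pics/w1b.png

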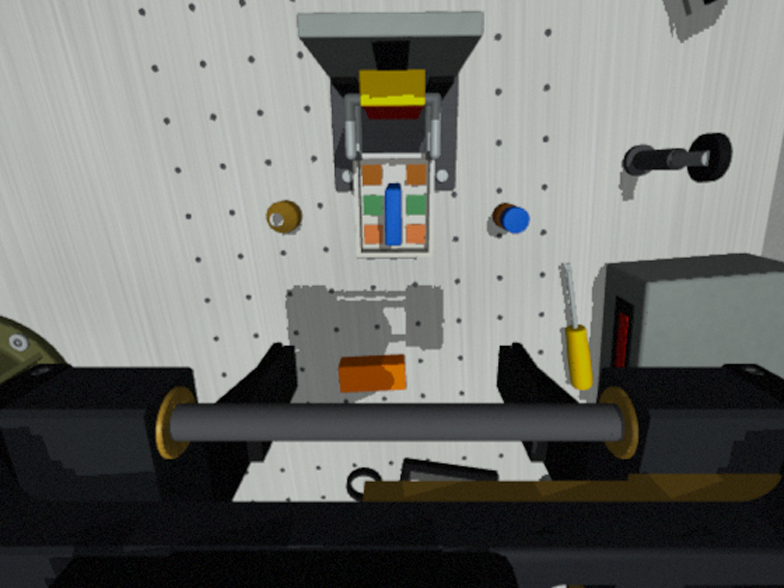

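The wrist view is clear: fin top at about (393,187)-(393,243) in the enlarged picture, keeper at (393,70-107), the red lip just under it, and everything nearly aligned with the tool. I'll take a second view from lower and further out, for stereo on the keeper and lip.

```bash
python3 -m jog '[[0,-20,-20,0],[0,-40,-40,0],[0,-60,-60,0],[0,-75,-80,0],[0,-75,-90,0],[0,-75,-90,0],[0,-75,-90,0],[0,-75,-90,0]]'
python3 - <<'E'
from h import *
c=snap("wrist","w2");print(get_state()["position"],c["P"])
cv2.imwrite("pics/w2b.png",cv2.resize(c["im"][0:240,150:450],(800,640),interpolation=2)[:600,:,::-1])
for n in("w1","w2"):
    c=load(n);h=cv2.cvtColor(c["im"],cv2.COLOR_RGB2HSV)
    for nm,lo,hi in(("yel",(22,150,60),(32,255,255)),("yelbright",(22,150,200),(32,255,255)),("red",(0,150,40),(8,255,255)),("blue",(100,130,40),(130,255,255)),("bluetop",(100,130,190),(130,255,255))):
        k=cv2.inRange(h,lo,hi);k[240:]=0
        L,_,st,ce=cv2.connectedComponentsWithStats(k)[0:4]
        for i in range(1,L):
            if st[i,4]>40:
                p=np.argwhere(_==i)[:,::-1].astype(np.float32);print(n,nm,st[i].tolist(),ce[i].round(1),[np.round(q,1) for q in cv2.fitLine(p,2,0,.01,.01).ravel()[:2]],cv2.boxPoints(cv2.minAreaRect(p)).round(1).tolist())
E
```

```text
time: 3.2
position: [0.5333, 0.0751, 0.2014]
tool_rot: [2.31, 2.128, 0.002]
ft_force: [-0.0, -0.1, -0.2]
grip_width: 1.002
[0.5332032  0.07493625 0.20128533] [0.53961982 0.15739241 0.38560879]
w1 yel [256, 49, 48, 27, 1232] [279.9  62.2] [np.float32(1.0), np.float32(-0.0)] [[256.0, 49.0], [303.0, 49.0], [303.0, 75.0], [256.0, 75.0]]
w1 yel [200, 144, 14, 22, 71] [206.2 155.2] [np.float32(0.1), np.float32(1.0)] [[194.1999969482422, 150.6999969482422], [206.89999389648438, 143.8000030517578], [214.89999389648438, 158.5], [202.1999969482422, 165.39999389648438]]
w1 yel [404, 232, 15, 8, 93] [410.9 236.3] [np.float32(1.0), np.float32(0.0)] [[404.0, 232.0], [418.0, 232.0], [418.0, 239.0], [404.0, 239.0]]
w1 red [263, 76, 39, 9, 229] [281.9  80.1] [np.float32(1.0), np.float32(-0.0)] [[263.0, 76.0], [301.0, 76.0], [301.0, 84.0], [263.0, 84.0]]
w1 red [442, 223, 7, 17, 70] [445.1 231.8] [np.float32(0.0), np.float32(-1.0)] [[442.0, 223.0], [448.0, 223.0], [448.0, 239.0], [442.0, 239.0]]
w1 blue [275, 131, 12, 44, 490] [280.3 153.4] [np.float32(0.0), np.float32(1.0)] [[275.0, 131.0], [286.0, 1
[... 931 characters left out ...]
oat32(0.1), np.float32(-1.0)] [[479.6000061035156, 238.89999389648438], [486.3999938964844, 185.5], [496.3999938964844, 186.8000030517578], [489.6000061035156, 240.1999969482422]]
w2 blue [258, 11, 21, 83, 1514] [268.7  50.1] [np.float32(0.0), np.float32(1.0)] [[257.5, 11.100000381469727], [276.8999938964844, 10.399999618530273], [279.6000061035156, 92.80000305175781], [260.29998779296875, 93.4000015258789]]
w2 blue [376, 80, 28, 27, 595] [389.5  93.2] [np.float32(0.8), np.float32(-0.6)] [[376.0, 80.0], [403.0, 80.0], [403.0, 106.0], [376.0, 106.0]]
w2 bluetop [265, 13, 10, 65, 310] [270.5  47.4] [np.float32(0.0), np.float32(-1.0)] [[265.0, 13.0], [274.0, 13.0], [274.0, 77.0], [265.0, 77.0]]
```

View pics/w2b.png

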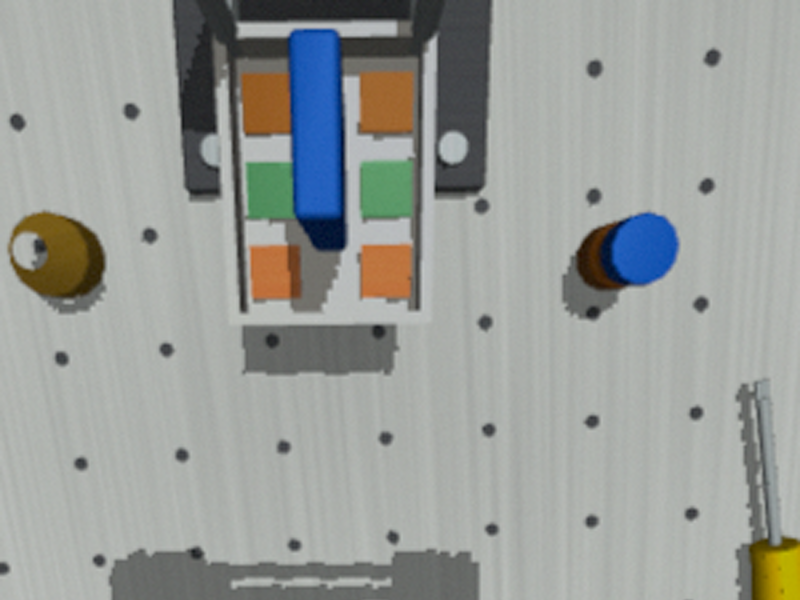

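In w2 (enlarged view) the fin top spans (291-342, 32-217). The hook is out of frame there. Now the fin pose and the keeper height from its known 40 mm width.

Run:
```python
from h import *
c=load("w2");W=lambda x,y:(150+x/2.667-.5,y/2.667-.5)
a=[onz(c,*W(*p),.181) for p in((291,34),(338,34),(342,217),(297,217))]
print(np.round(a,4));d=(a[0]+a[1]-a[2]-a[3])/2;print("len",np.linalg.norm(d),"yaw",np.arctan2(d[1],d[0]),"ctr",np.mean(a,0))
c=load("w1")
for u0,u1,v in((255.5,303.5,75.5),):
  for z in(.17,.18,.19,.2,.21,.22):
    p,q=onz(c,u0,v,z),onz(c,u1,v,z);print(z,np.linalg.norm(p-q),(p+q)/2)
im=c["im"]
for v in range(44,92):print(v,im[v,265],im[v,281],im[v,297])
Rm=R.from_rotvec(get_state()["tool_rot"]).as_matrix();print(Rm.round(4))
```

```text
[[0.5303 0.219  0.181 ]
 [0.5408 0.2181 0.181 ]
 [0.5384 0.1804 0.181 ]
 [0.5277 0.1813 0.181 ]]
len 0.037782494397014345 yaw 1.5045523402219965 ctr [0.53433715 0.19970881 0.181     ]
0.17 0.045174640771094475 [0.53919573 0.27311865 0.17      ]
0.18 0.04369026836590093 [0.53921361 0.27182544 0.18      ]
0.19 0.04220589596070718 [0.53923148 0.27053222 0.19      ]
0.2 0.040721523555513534 [0.53924935 0.26923901 0.2       ]
0.21 0.039237151150319886 [0.53926722 0.2679458  0.21      ]
0.22 0.037752778745126246 [0.5392851  0.26665259 0.22      ]
44 [39 40 39] [0 0 1] [41 41 40]
45 [41 42 40] [14  9 10] [40 44 41]
46 [37 41 39] [0 3 0] [37 42 40]
47 [34 40 35] [12 12 11] [36 39 37]
48 [37 40 38] [7 6 2] [35 39 38]
49 [62 56 29] [19 19  2] [81 69 22]
50 [110  91   0] [87 73  0] [130 108   0]
51 [138 114   0] [139 118   0] [139 116   0]
52 [138 116   0] [136 114   0] [138 115   0]
53 [138 114   0] [136 114   0] [136 113   0]
54 [136 114   0] [138 114   0] [139 115   0]
55 [138 116   0] [137 114   0] [139 115   0]
56 [138 115   0] [139 114   0] [139 116   0]
57 [138 114   0] [137 113   0] [13
[... 805 characters left out ...]
] [101  72   0]
76 [79 29  0] [80 26  3] [86 18 11]
77 [57  5  0] [56  4  1] [61  8  8]
78 [60  6  4] [59  0  1] [57  0  0]
79 [59  6  5] [61  5  5] [61  6  0]
80 [60 10  7] [57  4  0] [60  2  0]
81 [61  8  8] [59  0  0] [57  0  0]
82 [62  9  6] [59  4  1] [61  5  7]
83 [59  1  0] [61  0  1] [60  4  0]
84 [60 10  5] [59 18 15] [54  4 15]
85 [50 25 23] [47 26 29] [46 33 33]
86 [36 40 42] [40 44 45] [39 40 42]
87 [40 42 41] [43 42 44] [38 41 42]
88 [41 39 44] [35 41 39] [42 42 44]
89 [40 41 43] [38 40 42] [40 43 44]
90 [40 39 40] [38 41 41] [39 42 43]
91 [42 44 45] [42 44 44] [39 38 41]
[[ 8.200e-02  9.966e-01  1.200e-03]
 [ 9.966e-01 -8.200e-02  1.000e-04]
 [ 2.000e-04  1.200e-03 -1.000e+00]]
```

```bash
python3 -m jog '[[0,30,0,0],[0,60,0,0],[0,90,0,0],[0,115,0,0],[0,125,0,0],[0,125,0,0],[0,125,0,0],[0,125,0,0]]'
python3 - <<'E'
from h import *
c=load("w2");W=lambda x,y:(150+x/2.667-.5,y/2.667-.5)
a,b=[onz(c,*W(*p),.101) for p in((232,322),(430,322))];d=b-a;print("tray edge",a,b,np.arctan2(d[1],d[0])+np.pi/2)
c=snap("wrist","w3")
cv2.imwrite("pics/w3b.png",cv2.resize(c["im"],(784,588),interpolation=2)[:,:,::-1])
h=cv2.cvtColor(c["im"],cv2.COLOR_RGB2HSV)
for nm,lo,hi in(("yel",(22,150,60),(32,255,255)),("red",(0,150,40),(8,255,255)),("blue",(100,130,40),(130,255,255))):
    k=cv2.inRange(h,lo,hi);k[300:]=0
    L,_,st,ce=cv2.connectedComponentsWithStats(k)
    for i in range(1,L):
        if st[i,4]>60:print(nm,st[i].tolist(),ce[i].round(1))
E
```

```text
time: 4.25
position: [0.5332, 0.198, 0.2005]
tool_rot: [2.313, 2.125, -0.001]
ft_force: [0.2, -0.3, 0.0]
grip_width: 1.004
tray edge [0.49734604 0.15936521 0.101     ] [0.56524619 0.1537889  0.101     ] 1.4888549560638602
yel [250, 101, 67, 35, 2229] [283.4 118.1]
yel [175, 186, 13, 17, 64] [181.5 193.1]
blue [276, 180, 17, 76, 1078] [283.8 219.2]
blue [375, 193, 26, 23, 456] [387.3 204. ]
```

View pics/w3b.png

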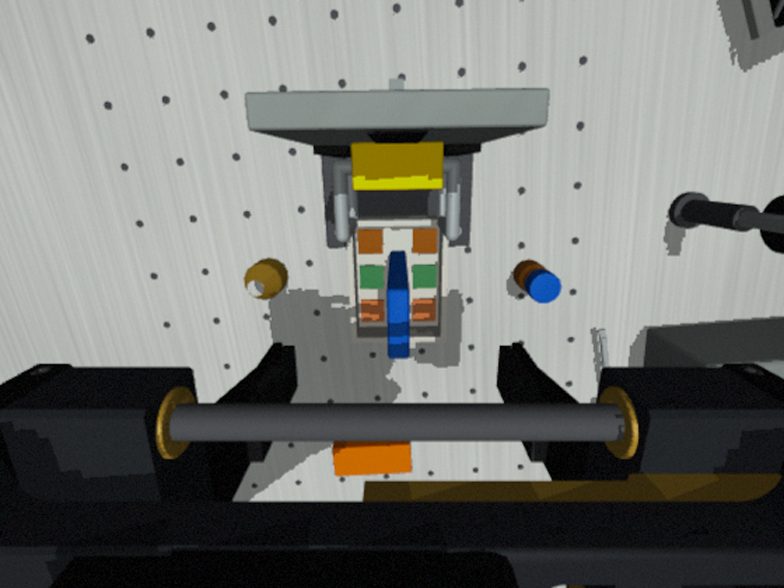

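The keeper front edge shows at v≈135 and the gripper is straddling the fin symmetrically. Triangulating the keeper edge from w1 and w3.

Run:
```python
from h import *
a,b=load("w1"),load("w3")
for v in range(128,140):print(v,b["im"][v,270],b["im"][v,296])
for va,vb in((74.2,134.8),(74.8,134.8),(75.3,135.5)):print(tri(a,(279.5,va),b,(283,vb)))
r=b["im"][132].astype(int);print([ (u,r[u].tolist()) for u in list(range(247,254))+list(range(313,320))])
z=.2
for z in(.19,.2,.21,.215):print(z,np.linalg.norm(onz(b,250,133,z)-onz(b,316,133,z)))
print(get_state()["position"],get_state()["ft_force"])
```

```text
128 [175 171   0] [196 199   0]
129 [198 201   0] [196 199   0]
130 [196 200   0] [195 199   0]
131 [196 200   0] [194 197   0]
132 [196 199   0] [199 202   0]
133 [196 198   0] [196 196   0]
134 [192 187   0] [175 165   0]
135 [151 126   0] [100  85  24]
136 [40 40 36] [34 39 41]
137 [41 43 45] [40 42 44]
138 [41 42 44] [40 43 43]
139 [42 43 47] [40 42 41]
(array([0.53928267, 0.27069171, 0.19664877]), np.float64(9.505451007798799e-05))
(array([0.53925542, 0.27055925, 0.19407703]), np.float64(6.21830186830988e-05))
(array([0.53922122, 0.27014503, 0.19422077]), np.float64(6.45264106017344e-05))
[(247, [66, 70, 72]), (248, [75, 81, 80]), (249, [94, 101, 102]), (250, [99, 106, 106]), (251, [113, 108, 82]), (252, [163, 151, 0]), (253, [197, 197, 0]), (313, [194, 197, 0]), (314, [196, 196, 0]), (315, [179, 170, 0]), (316, [116, 107, 62]), (317, [91, 96, 96]), (318, [80, 83, 84]), (319, [64, 68, 68])]
0.19 0.041952173276772635
0.2 0.039797318052604384
0.21 0.03764246282843614
0.215 0.03656503521635201
[0.53317736 0.19813659 0.20059238] [ 0.2439505  -0.0914438   0.28476195]
```

Keeper top is about 0.195, so the lip top is about 0.179, roughly 33 mm above the trough. I'll lower and grip.

```bash
python3 -m jog '[[0.5,2.5,-15,0],[0.5,2.5,-30,0],[0.5,2.5,-45,0],[0.5,2.5,-55,0],[0.5,2.5,-59,0],[0.5,2.5,-59,0],[0.5,2.5,-59,0],[0.5,2.5,-59,0]]' && python3 -m jog '[[0,0,0,0],[0,0,0,0],[0,0,0,0],[0,0,0,0],[0,0,0,0],[0,0,0,0],[0,0,0,0],[0,0,0,0]]' -1 40; python3 -c "
from bench import *
for i in range(3):
  s=get_state();print(s['ft_force'],s['torque'],s['tool_rot'],s['grip_width'],s['position'])"
```

```text
time: 5.3
position: [0.5337, 0.2019, 0.1421]
tool_rot: [2.311, 2.127, 0.001]
ft_force: [-0.6, -0.2, 0.3]
grip_width: 1.003
time: 6.3
position: [0.5333, 0.2018, 0.1416]
tool_rot: [2.312, 2.127, -0.0]
ft_force: [0.2, -0.8, 0.1]
grip_width: 0.173
[ 0.19904715 -0.82058637  0.10116625] [ 0.02812522 -0.09856751  0.00848618] [ 2.31158004e+00  2.12738676e+00 -3.41526392e-05] 0.17278728343070351 [0.533325   0.20178725 0.14157924]
[ 0.19904715 -0.82058637  0.10116625] [ 0.02812522 -0.09856751  0.00848618] [ 2.31158004e+00  2.12738676e+00 -3.41526392e-05] 0.17278728343070351 [0.533325   0.20178725 0.14157924]
[ 0.19904715 -0.82058637  0.10116625] [ 0.02812522 -0.09856751  0.00848618] [ 2.31158004e+00  2.12738676e+00 -3.41526392e-05] 0.17278728343070351 [0.533325   0.20178725 0.14157924]
```

```bash
python3 -m jog '[[0,0,0,0],[0,0,0,0],[0,0,0,0],[0,0,1,0],[0,0,2,0],[0,0,3,0],[0,0,4,0],[0,0,4,0]]'
```

```text
time: 7.3
position: [0.5329, 0.2019, 0.1455]
tool_rot: [-2.311, -2.128, 0.001]
ft_force: [-1.4, 1.0, -3.9]
grip_width: 0.137
```

```bash
python3 -m jog '[[0,0,2,0],[0,0,4,0],[0,0,6,0],[0,0,8,0],[0,0,10,0],[0,0,12,0],[0,0,12,0],[0,0,12,0]]' &&  python3 -m jog '[[0,0,2,0],[0,0,4,0],[0,0,6,0],[0,0,8,0],[0,0,10,0],[0,0,12,0],[0,0,12,0],[0,0,12,0]]'; python3 -c "
from bench import *
s=get_state();print(s['ft_force'],s['torque'],s['position'])"
```

```text
time: 8.3
position: [0.5335, 0.2018, 0.1578]
tool_rot: [2.311, 2.127, 0.0]
ft_force: [0.2, 0.7, -2.4]
grip_width: 0.131
time: 9.3
position: [0.5334, 0.2018, 0.1698]
tool_rot: [2.311, 2.127, 0.0]
ft_force: [-1.1, 2.0, -3.1]
grip_width: 0.135
[-1.11874485  1.96262963 -3.10855569] [ 0.28753365 -0.02947627  0.07499545] [0.53343691 0.20179367 0.16979672]
```

```bash
python3 -m jog '[[0,0,1,0],[0,0,2,0],[0,0,3,0],[0,0,4,0],[0,0,5,0],[0,0,5,0],[0,0,5,0],[0,0,5,0]]' &&  python3 -m jog '[[0,0,0.5,0],[0,0,1,0],[0,0,1.5,0],[0,0,1.5,0],[0,0,1.5,0],[0,0,1.5,0],[0,0,1.5,0],[0,0,1.5,0]]'
```

```text
time: 10.3
position: [0.5335, 0.2015, 0.1746]
tool_rot: [2.312, 2.127, -0.0]
ft_force: [1.5, -0.0, -1.8]
grip_width: 0.133
time: 11.3
position: [0.5333, 0.2018, 0.1761]
tool_rot: [2.312, 2.127, -0.0]
ft_force: [0.2, -0.4, -2.5]
grip_width: 0.135
```

```bash
for i in 1; do python3 -m jog '[[0,0,0.5,0],[0,0,1,0],[0,0,1,0],[0,0,1,0],[0,0,1,0],[0,0,1,0],[0,0,1,0],[0,0,1,0]]'; done
python3 - <<'E'
from h import *
F=[]
for i in range(6):
    get_image("wrist");F.append(get_state()["ft_force"])
print(np.round(F,1).tolist(),np.mean(F,0))
c=snap("wrist","w4")
cv2.imwrite("pics/w4b.png",cv2.resize(c["im"][70:220,180:380],(800,600),interpolation=2)[:,:,::-1])
E
```

```text
time: 12.3
position: [0.5334, 0.2018, 0.1771]
tool_rot: [2.312, 2.127, 0.0]
ft_force: [-1.0, -1.5, -2.7]
grip_width: 0.136
[[0.0, -1.4, -1.9], [0.2, -1.3, -2.1], [0.1, -0.8, -1.6], [-0.1, -0.7, -1.5], [-0.5, -1.2, -1.6], [0.1, -1.5, -1.7]] [-0.03221577 -1.14735376 -1.75481845]
```

View pics/w4b.png

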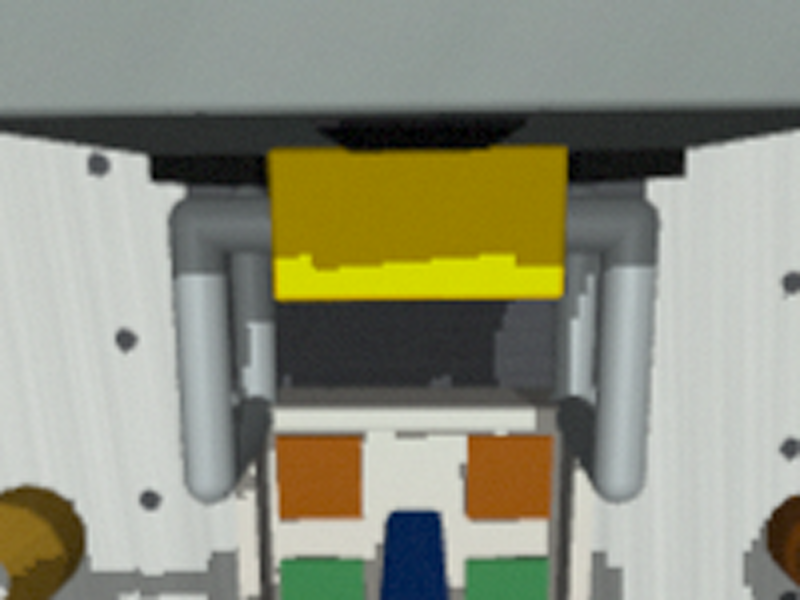

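The wrist crop shows the bar ends either side of the yellow keeper. By apparent widths, the bar centre is 8-9 mm below the keeper top, so the gap is almost closed. I'll go up in small steps and average the force.

```bash
cat > f.py <<'E'
from h import *
F=[]
for i in range(5):
    get_image("wrist");F.append(get_state()["ft_force"])
print(np.mean(F,0).round(2),np.std(F,0).round(2),get_state()["position"].round(4))
E
python3 -m jog '[[0,0,0.5,0],[0,0,1,0],[0,0,1,0],[0,0,1,0],[0,0,1,0],[0,0,1,0],[0,0,1,0],[0,0,1,0]]'; python3 f.py
```

```text
time: 13.65
position: [0.5333, 0.2018, 0.1781]
tool_rot: [2.312, 2.127, 0.0]
ft_force: [0.0, -0.9, -3.5]
grip_width: 0.138
[-0.01 -0.87 -2.46] [0.53 0.4  0.25] [0.5333 0.2018 0.1781]
```

```bash
python3 f.py; python3 -m jog '[[0,0,0.4,0],[0,0,0.8,0],[0,0,0.8,0],[0,0,0.8,0],[0,0,0.8,0],[0,0,0.8,0],[0,0,0.8,0],[0,0,0.8,0]]'; python3 f.py; python3 f.py
```

```text
[-0.13 -0.97 -2.25] [0.26 0.49 0.74] [0.5333 0.2018 0.1781]
time: 15.15
position: [0.5333, 0.2018, 0.1788]
tool_rot: [-2.312, -2.127, 0.0]
ft_force: [0.1, 0.1, -3.6]
grip_width: 0.134
[ 0.05 -0.03 -4.15] [0.48 0.26 0.45] [0.5333 0.2018 0.1789]
[ 0.09 -0.12 -4.26] [0.18 0.48 0.26] [0.5333 0.2018 0.1789]
```

Keeper contact felt (+2 N), so the bar is about 3 mm clear of the lip. I'll back off slightly and draw it out along the stand's -x.

```bash
python3 -m jog '[[0,0,-0.8,0],[-0.2,-2,-0.8,0],[-0.3,-4,-0.8,0],[-0.5,-7,-0.8,0],[-0.8,-10,-0.8,0],[-1.1,-13,-0.8,0],[-1.3,-16,-0.8,0],[-1.3,-16,-0.8,0]]'; python3 f.py
```

```text
time: 16.65
position: [0.5322, 0.1853, 0.1782]
tool_rot: [2.312, 2.126, 0.0]
ft_force: [-0.5, -0.7, -3.1]
grip_width: 0.134
[ 0.26  0.07 -2.52] [0.13 0.41 0.38] [0.532  0.186  0.1781]
```

```bash
python3 -m jog '[[-0.7,-9,0,0],[-1.5,-24,0,0],[-1,-46,0,0],[0,-72,0,-0.03],[2,-100,0,-0.06],[4,-128,0,-0.09],[6,-156,0,-0.12],[8,-184,0,-0.14]]' && python3 -m jog '[[3,-28,0,-0.01],[6,-56,0,-0.02],[9,-84,0,-0.03],[12,-112,0,-0.03],[15,-140,0,-0.03],[18,-164,0,-0.03],[20,-182,0,-0.03],[21,-190,0,-0.03]]'
python3 - <<'E'
from h import *
print(get_state()["position"],get_state()["tool_rot"])
for n in("top","scene"):c=snap(n,n+"1")
t=load("top1")["im"][150:270,310:430];s=load("scene1")["im"][150:270,140:280]
a=cv2.resize(t,(400,400),interpolation=2);b=cv2.resize(s,(467,400),interpolation=2)[:,:400]
cv2.imwrite("pics/p1.png",np.hstack([a,b])[:,:,::-1])
E
```

```text
time: 17.9
position: [0.54, -0.0004, 0.1781]
tool_rot: [2.456, 1.958, -0.0]
ft_force: [0.6, -0.5, -1.8]
grip_width: 0.136
time: 18.9
position: [0.561, -0.1895, 0.1779]
tool_rot: [-2.485, -1.922, -0.0]
ft_force: [-0.6, 0.2, -2.3]
grip_width: 0.134
[ 0.5610326  -0.18947272  0.17786578] [-2.48476932e+00 -1.92173076e+00 -7.86373221e-05]
```

View pics/p1.png

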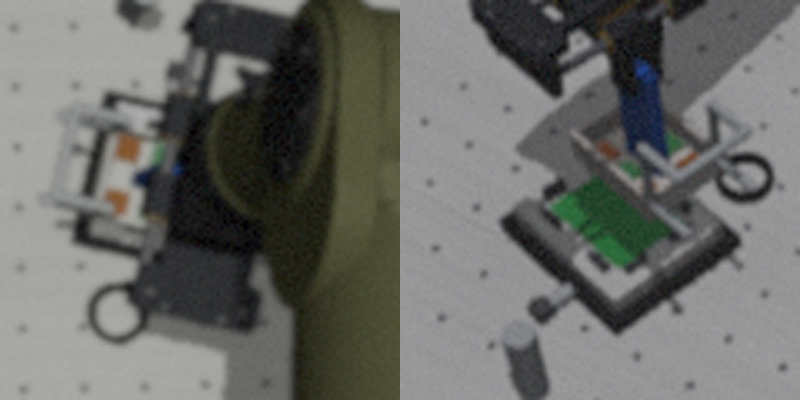

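The top view is blocked by the arm. The scene view shows the tray approaching the nest about square. I'll move over the nest, lower to a hover, then check with the scene and wrist cameras together.

```bash
python3 -m jog '[[1,-6,0,0],[2,-16,0,0],[2.5,-28,-5,0],[2.5,-36,-15,0],[2.5,-38.5,-30,0],[2.5,-38.5,-45,0],[2.5,-38.5,-55,0],[2.5,-38.5,-60,0]]'
python3 - <<'E'
from h import *
s=get_state();print(s["position"],s["tool_rot"])
w=snap("wrist","w5");c=snap("scene","scene2")
a=cv2.resize(w["im"][60:300,130:450],(420,315),interpolation=2)
b=cv2.resize(c["im"][160:265,150:265],(380,347),interpolation=2)
o=np.zeros((347,800,3),np.uint8);o[:315,:420]=a;o[:,420:]=b
cv2.imwrite("pics/p2.png",o[:,:,::-1])
E
```

```text
time: 20.0
position: [0.5632, -0.2261, 0.1171]
tool_rot: [-2.482, -1.924, 0.001]
ft_force: [0.3, -0.4, -2.0]
grip_width: 0.134
[ 0.56322201 -0.22607044  0.11709707] [-2.48230732e+00 -1.92385520e+00  5.57109556e-04]
```

View pics/p2.png

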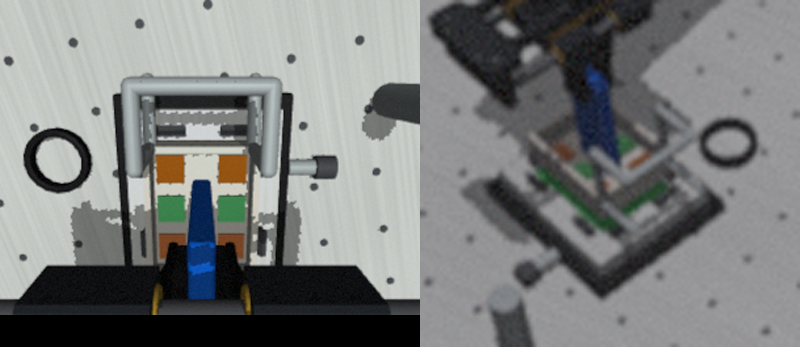

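The wrist view shows the tray between the four sets of dark rails, with the end rails at (170,130) and (235,130) and the side rails at (143,240) and (262,240). I'll enlarge that to measure.

Run:
```python
from h import *
w=load("w5");im=w["im"][130:265,210:360]
cv2.imwrite("pics/p3.png",np.clip(cv2.resize(im,(667,600),interpolation=2)[:,:,::-1].astype(float)*1.3,0,255).astype(np.uint8))
```

```text
(no output)
```

View pics/p3.png

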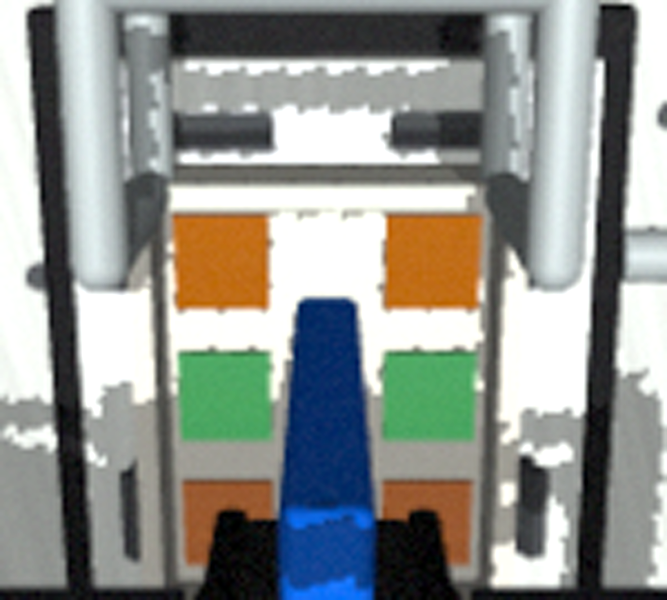

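Run:
```python
from h import *
w=load("w5");k=600/135;U=lambda x,y:(210+x/k-.5,130+y/k-.5)
s=R.from_rotvec([-2.482307,-1.923855,.000557]).as_matrix();tcp=np.array([.563222,-.22607,.117097])
L=lambda x,y,z:(s.T@(onz(w,*U(x,y),z)-tcp))[:2]*1000   # tool x (carrier x), tool y (jaw)
def show(n,*a):print(n,L(*a).round(1))
for z in(.012,.02,.03):
  for y in(150,400,550):
    xl={150:44,400:55,550:67}[y];xr={150:628,400:612,550:601}[y]
    a,b=L(xl,y,z),L(xr,y,z);print("base",z,y,a.round(1),b.round(1),"mid",((a+b)/2).round(1))
for z in(.035,.041):
  a,b=L(137,510,z),L(520,510,z);print("siderail in",a,b,(a+b)/2)
  a,b=L(122,510,z),L(545,510,z);print("siderail out",a,b,(a+b)/2)
  show("endrail L in",220,148,z);show("endrail R in",440,148,z);show("endrail out",220,116,z)
z=.0525+.026
z=tcp[2]-.066+.026
for y in(195,250,400):
  pass
a,b=L(165,183,z),L(487,183,z);print("tray top end",z,a,b,(a+b)/2)
a,b=L(157,400,z),L(497,400,z);print("tray walls",a,b,(a+b)/2)
for zz in(.055,.06):
  a,b=L(177,260,zz),L(479,260,zz);print("tiles",a,b,(a+b)/2)
  a,b=L(181,395,zz),L(476,395,zz);print("tiles",a,b,(a+b)/2)
a,b=L(284,515,tcp[2]+.04),L(375,515,tcp[2]+.04);print("fin",a,b,(a+b)/2)
a,b=L(80,200,tcp[2]+.009),L(575,200,tcp[2]+.009);print("arms c",a,b,(a+b)/2)
```

```text
base 0.012 150 [ 41.  -62.1] [41.  65.8] mid [41.   1.8]
base 0.012 400 [-16.9 -63.3] [-16.9  66. ] mid [-16.9   1.4]
base 0.012 550 [-55.1 -62.7] [-55.   65.8] mid [-55.1   1.5]
base 0.02 150 [ 42.1 -60.4] [42.1 64. ] mid [42.1  1.8]
base 0.02 400 [-14.1 -61.5] [-14.1  64.2] mid [-14.1   1.3]
base 0.02 550 [-51.3 -61. ] [-51.2  64. ] mid [-51.2   1.5]
base 0.03 150 [ 43.6 -58.2] [43.6 61.7] mid [43.6  1.7]
base 0.03 400 [-10.7 -59.3] [-10.7  61.9] mid [-10.7   1.3]
base 0.03 550 [-46.5 -58.8] [-46.5  61.7] mid [-46.5   1.4]
siderail in [-34.49724911 -41.82676001] [-34.4866511   42.19775798] [-34.4919501    0.18549898]
siderail out [-34.49766423 -45.11798045] [-34.48595942  47.68163035] [-34.49181182   1.28182495]
endrail L in [ 44.7 -21.7]
endrail R in [44.7 22.6]
endrail out [ 51.1 -21.5]
siderail in [-31.8602053  -40.88882487] [-31.84984606  41.24273735] [-31.85502568   0.17695624]
siderail out [-31.86061107 -44.10589868] [-31.84916996  46.6030657 ] [-31.85489052   1.24858351]
endrail L in [ 45.5 -21.2]
endrail R in [45.5 22.1]
endrail out [ 51.8 -21.1]
tray top end 0.077097 [ 44.69628608 -27.83953238] [44.69711261 27.21655717] [44.69669934 -0.31148761]
tray walls [  5.48026557 -30.72205944] [ 5.48557407 30.42735795] [ 5.48291982 -0.14735075]
tiles [ 26.17393475 -28.8140496 ] [26.17622481 28.92122548] [26.17507978  0.05358794]
tiles [ -1.07190925 -28.95359539] [-1.06695668 29.26132779] [-1.06943296  0.1538662 ]
tiles [ 27.3183827  -28.23310967] [27.32062627 28.33024673] [27.31950449  0.04856853]
tiles [  0.62557865 -28.36982293] [ 0.63043069 28.6634456 ] [0.62800467 0.14681133]
fin [18.52187808 -5.2803309 ] [18.52326331  5.54456123] [18.5225707   0.13211517]
arms c [ 50.67799828 -33.28561352] [50.67935151 33.11173281] [50.6786749  -0.08694035]
```

Run:
```python
from h import *
print(get_state()["position"],get_state()["tool_rot"])
w=load("w5");k=600/135;U=lambda x,y:(210+x/k-.5,130+y/k-.5)
s=R.from_rotvec([-2.482307,-1.923855,.000557]).as_matrix();tcp=np.array([.563222,-.22607,.117097])
L=lambda x,y,z:(s.T@(onz(w,*U(x,y),z)-tcp))[:2]*1000
for z in(0,.01,.02,.03):print(z,"end outer",L(350,13,z),"end inner",L(350,55,z),"railbot",L(220,116,z), "side inner",L(78,400,z),L(588,400,z))
print("tray bottom end",L(330,165,.051))
print(s.round(3))
g=w["im"].mean(2)
for x in(45,600):
  u=int(U(x,0)[0]);print(u,g[118:150,u].round().astype(int).tolist())
for x in(230,350,430):
  u=int(U(x,0)[0]);print(u,g[118:178,u].round().astype(int).tolist())
# scene: green & nest outline in scene0/top0 at base corners
t=load("top0");gt=cv2.cvtColor(t["im"],cv2.COLOR_RGB2GRAY);m=(gt<60).astype(np.uint8);m[:,:325]=0;m[:170]=0;m[242:]=0;m[:,402:]=0
p=np.argwhere(m)[:,::-1].astype(np.float32);r=cv2.minAreaRect(p);print(r)
for z in(0,.02):
  b=np.array([onz(t,*q,z)[:2] for q in cv2.boxPoints(r)]);e=b-np.roll(b,1,0);print(z,b.mean(0),np.linalg.norm(e,axis=1),np.arctan2(e[:,1],e[:,0]))
```

```text
[ 0.56333541 -0.22631038  0.11754557] [-2.48289530e+00 -1.92370879e+00  4.26985691e-04]
0 end outer [69.46664562  4.97402049] end inner [60.39494907  5.01970559] railbot [ 46.91576759 -24.3352505 ] side inner [-21.02217207 -60.31466157] [-21.01147154  62.94634431]
0.01 end outer [69.9010295   4.80252242] end inner [61.13039016  4.8466914 ] railbot [ 48.09853457 -23.53407852] side inner [-17.58478747 -58.31946142] [-17.57444205  60.85095184]
0.02 end outer [70.33541337  4.63102436] end inner [61.86583125  4.67367721] railbot [ 49.28130156 -22.73290654] side inner [-14.14740288 -56.32426128] [-14.13741257  58.75555937]
0.03 end outer [70.76979725  4.45952629] end inner [62.60127233  4.50066302] railbot [ 50.46406855 -21.93173457] side inner [-10.71001828 -54.32906113] [-10.70038309  56.6601669 ]
tray bottom end [43.72866758  0.43811502]
[[ 0.249  0.968 -0.001]
 [ 0.968 -0.249  0.001]
 [ 0.    -0.001 -1.   ]]
219 [194, 193, 194, 193, 195, 196, 197, 197, 197, 198, 196, 198, 172, 84, 23, 27, 33, 28, 36, 35, 33, 35, 33, 33, 35, 33, 32, 35, 32, 33, 36, 32]
344 [196, 196, 196, 188, 157, 146,
[... 627 characters left out ...]
208, 208, 177, 74, 81, 80, 80, 124, 185, 204, 205, 204, 192, 155]
306 [145, 125, 143, 157, 164, 176, 192, 196, 187, 174, 165, 150, 136, 114, 83, 40, 36, 35, 34, 37, 31, 34, 33, 42, 62, 130, 200, 187, 126, 128, 126, 127, 127, 126, 127, 127, 120, 93, 67, 69, 66, 52, 44, 46, 51, 120, 188, 208, 180, 69, 82, 82, 72, 115, 186, 206, 205, 205, 192, 145]
((358.5999450683594, 203.07955932617188), (64.96823120117188, 55.145084381103516), 83.51692199707031)
0 [ 0.57004204 -0.21999524] [0.17966279 0.15368647 0.18013685 0.15270309] [ 0.08283528 -1.48063669 -3.06420137  1.65791607]
0.02 [ 0.56892495 -0.2155512 ] [0.1762879  0.15079954 0.17675306 0.14983463] [ 0.08283528 -1.48063669 -3.06420137  1.65791607]
```

Relative to the carrier, the nest sits about 1.4 mm along tool y and 2-3 mm along tool -x. I'll shift by that, lower to just above the rails and re-measure at nearly equal heights.

```bash
python3 -m jog '[[0.4,-1,0,0],[0.8,-2.4,0,0],[0.8,-2.4,-2,0],[0.8,-2.4,-4,0],[0.8,-2.4,-6,0],[0.8,-2.4,-7,0],[0.8,-2.4,-7,0],[0.8,-2.4,-7,0]]' && python3 f.py
python3 - <<'E'
from h import *
st=get_state();tcp=st["position"];s=R.from_rotvec(st["tool_rot"]).as_matrix()
w=snap("wrist","w6");print(tcp)
g=w["im"].mean(2).round().astype(int)
for u in(258,264,300,306):print(u,150,g[150:180,u].tolist())
for v in(238,242,246,250):print(v,"L225",g[v,225:256].tolist(),"R312",g[v,312:345].tolist())
im=w["im"][130:265,210:360]
cv2.imwrite("pics/p4.png",np.clip(cv2.resize(im,(667,600),interpolation=2)[:,:,::-1].astype(float)*1.3,0,255).astype(np.uint8))
E
```

```text
time: 21.1
position: [0.5644, -0.2291, 0.1111]
tool_rot: [2.484, 1.923, 0.0]
ft_force: [-0.2, -0.5, -2.3]
grip_width: 0.135
[ 0.27  0.23 -2.48] [0.53 0.2  0.44] [ 0.5644 -0.2291  0.1111]
[ 0.56436817 -0.22914535  0.1111453 ]
258 150 [124, 126, 115, 73, 70, 69, 65, 52, 47, 44, 54, 91, 158, 207, 192, 131, 84, 82, 78, 83, 81, 122, 186, 204, 205, 206, 194, 143, 84, 84]
264 150 [130, 125, 111, 69, 69, 70, 65, 49, 44, 45, 56, 82, 153, 211, 191, 131, 82, 72, 82, 84, 81, 124, 187, 206, 205, 208, 195, 145, 86, 84]
300 150 [126, 126, 111, 69, 67, 67, 62, 46, 45, 42, 57, 92, 156, 210, 184, 108, 78, 71, 81, 79, 81, 123, 188, 208, 205, 206, 193, 145, 88, 85]
306 150 [127, 119, 88, 57, 69, 68, 62, 44, 42, 44, 58, 94, 144, 196, 185, 104, 80, 82, 81, 83, 76, 122, 187, 207, 206, 206, 195, 143, 86, 86]
238 L225 [28, 79, 123, 122, 124, 121, 119, 123, 105, 41, 41, 38, 34, 31, 31, 63, 107, 119, 119, 120, 105, 59, 60, 71, 99, 110, 77, 66, 65, 63, 65] R312 [65, 61, 64, 73, 96, 110, 75, 57, 63, 92, 152, 200, 190, 138, 91, 31, 34, 39, 39, 45, 85, 123, 123, 122, 119, 118, 120, 102, 16, 11, 19, 19, 19]
242 L22
[... 188 characters left out ...]
, 119, 119, 119, 115, 91, 32, 33, 36, 40, 54, 97, 121, 122, 122, 120, 117, 123, 110, 18, 12, 17, 18, 18]
246 L225 [15, 51, 98, 120, 120, 122, 120, 121, 110, 71, 40, 41, 34, 35, 34, 54, 90, 117, 120, 117, 111, 78, 58, 63, 91, 111, 91, 76, 76, 76, 77] R312 [74, 78, 76, 89, 113, 105, 62, 60, 70, 103, 120, 120, 121, 107, 62, 50, 52, 52, 44, 92, 165, 208, 205, 203, 203, 200, 176, 69, 16, 17, 17, 20, 19]
250 L225 [14, 32, 82, 122, 120, 119, 118, 121, 114, 87, 40, 41, 36, 33, 35, 39, 82, 122, 117, 118, 112, 81, 59, 59, 85, 116, 100, 76, 76, 75, 77] R312 [78, 77, 78, 91, 115, 105, 62, 58, 77, 109, 118, 116, 118, 104, 50, 51, 54, 62, 66, 112, 181, 205, 204, 202, 200, 192, 156, 47, 18, 18, 13, 17, 12]
```

View pics/p4.png

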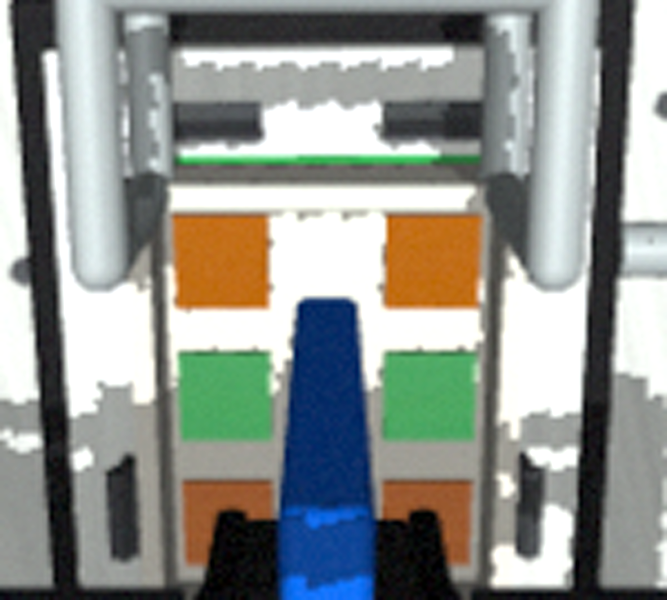

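The new wrist crop shows the tray centred sideways between the side rails and a thin green line at the +x end. Now the end clearance in numbers, using the side rails to get the flare.

Run:
```python
from h import *
st=get_state();tcp=np.array([.56436817,-.22914535,.1111453]);s=R.from_rotvec(st["tool_rot"]).as_matrix()
w=load("w6");L=lambda u,v,z:((s.T@(onz(w,u,v,z)-tcp))[:2]*1000).round(2)
print("siderail in",L(240.3,242,.041),L(326.3,242,.041),"out",L(234.1,242,.041),L(331.8,242,.041))
print("endrail in",L(261,161.6,.041),L(303,161.6,.041),"out",L(261,152.3,.041),"out@.03",L(261,152.3,.03))
b=tcp[2]-.066
print("tray bot",b,L(261,165.1,b),L(303,165,b),"top",L(261,171.1,b+.026),L(303,171.1,b+.026))
im=w["im"]
for v in range(160,169):print(v,im[v,282])
g=im.astype(int)
for u in(219,222,342,346):print(u,120,g[115:145,u].mean(1).round().astype(int).tolist())
h=cv2.cvtColor(im,cv2.COLOR_RGB2HSV)
# peg on nest's end / side: end rails extents in u
for v in(155,158):print(v,g[v,244:325].mean(1).round().astype(int).tolist())
for u in(237,329):print(u,225,g[225:262,u].mean(1).round().astype(int).tolist())
```

```text
siderail in [-26.97 -39.88] [-27.    40.02] out [-26.96 -45.64] [-27.    45.13]
endrail in [ 47.4  -18.99] [47.39 16.89] out [ 55.23 -18.81] out@.03 [ 54.05 -19.62]
tray bot 0.0451453 [ 45.03 -18.75] [45.11 16.67] top [ 44.38 -16.92] [44.37 15.01]
160 [207 211 214]
161 [206 211 213]
162 [207 211 215]
163 [210 212 216]
164 [177 193 185]
165 [ 59 146  82]
166 [ 41 127  61]
167 [69 70 66]
168 [82 82 78]
219 120 [197, 195, 196, 195, 198, 199, 196, 197, 195, 194, 195, 195, 179, 123, 18, 25, 36, 37, 34, 35, 34, 35, 35, 34, 34, 33, 57, 100, 106, 86]
222 120 [192, 193, 193, 194, 194, 194, 185, 172, 147, 124, 129, 132, 132, 99, 84, 82, 81, 80, 78, 75, 73, 72, 74, 74, 70, 64, 128, 189, 189, 195]
342 120 [197, 201, 198, 198, 182, 141, 135, 144, 150, 154, 155, 156, 153, 154, 152, 152, 151, 150, 148, 148, 147, 148, 148, 145, 146, 145, 144, 144, 143, 140]
346 120 [203, 201, 202, 202, 201, 199, 201, 200, 200, 200, 202, 201, 167, 11, 30, 35, 36, 38, 34, 36, 36, 38, 37, 34, 33, 35, 39, 36, 31, 34]
155 [169, 155, 146, 120, 86, 51, 68, 68, 68, 71, 68, 66, 70, 70, 69, 70, 68, 70, 70, 71, 70, 69, 71, 64,
[... 265 characters left out ...]
157, 155, 145, 125, 91, 37, 38, 45, 44, 42, 48, 46, 43, 47, 47, 46, 43, 45, 46, 44, 44, 42, 44, 42, 91, 169, 210, 210, 212, 213, 211, 211, 209, 209, 211, 210, 210, 210, 211, 211, 211, 210, 210, 211, 212, 211, 213, 209, 211, 190, 123, 112, 69, 41, 46, 45, 45, 47, 46, 45, 46, 46, 42, 45, 43, 41, 33, 34, 30, 35, 35, 28, 37, 37, 55, 81, 91, 99, 106, 109, 108]
237 225 [125, 125, 125, 124, 123, 123, 119, 102, 70, 35, 25, 23, 37, 34, 36, 34, 29, 35, 37, 36, 36, 34, 36, 36, 40, 36, 38, 37, 39, 40, 45, 85, 123, 121, 122, 121, 104]
329 225 [122, 119, 120, 121, 120, 152, 203, 182, 119, 78, 33, 44, 51, 39, 38, 36, 37, 36, 37, 38, 44, 52, 58, 63, 63, 62, 67, 65, 64, 64, 107, 169, 196, 193, 196, 195, 171]
```

The tray and nest centres agree within about 0.5 mm both ways, because the tray's own walls are what I first took for the inner rails. Lowering in stages with force checks.

```bash
python3 -m jog '[[0,0,-1,0],[0,0,-2,0],[0,0,-3,0],[0,0,-4,0],[0,0,-5,0],[0,0,-6,0],[0,0,-7,0],[0,0,-7,0]]' && python3 f.py &&  python3 -m jog '[[0,0,-1,0],[0,0,-2,0],[0,0,-3,0],[0,0,-4,0],[0,0,-5,0],[0,0,-5,0],[0,0,-5,0],[0,0,-5,0]]' && python3 f.py
```

```text
time: 22.4
position: [0.5642, -0.2291, 0.104]
tool_rot: [-2.484, -1.923, 0.0]
ft_force: [0.1, 0.6, -0.9]
grip_width: 0.137
[ 0.42 -0.19 -1.65] [0.46 0.48 0.27] [ 0.5644 -0.2291  0.1042]
time: 23.65
position: [0.5644, -0.2291, 0.0992]
tool_rot: [2.484, 1.923, 0.0]
ft_force: [0.3, 0.1, -2.5]
grip_width: 0.135
[-0.17 -0.42 -2.31] [0.56 0.37 0.47] [ 0.5643 -0.2291  0.0991]
```

```bash
python3 -m jog '[[0,0,-0.5,0],[0,0,-1,0],[0,0,-1.5,0],[0,0,-2,0],[0,0,-2,0],[0,0,-2,0],[0,0,-2,0],[0,0,-2,0]]' && python3 f.py &&  python3 -m jog '[[0,0,-0.3,0],[0,0,-0.6,0],[0,0,-0.9,0],[0,0,-0.9,0],[0,0,-0.9,0],[0,0,-0.9,0],[0,0,-0.9,0],[0,0,-0.9,0]]' && python3 f.py
```

```text
time: 24.9
position: [0.5644, -0.229, 0.0972]
tool_rot: [2.484, 1.923, 0.0]
ft_force: [-0.0, 0.1, -1.7]
grip_width: 0.136
[-0.45  0.42 -0.73] [0.42 0.5  0.29] [ 0.5644 -0.2291  0.0972]
time: 26.15
position: [0.5645, -0.2289, 0.097]
tool_rot: [2.483, 1.923, 0.0]
ft_force: [-2.3, 1.3, 5.5]
grip_width: 0.132
[-2.27  1.91  5.45] [0.35 0.4  0.18] [ 0.5645 -0.2289  0.097 ]
```

Floor contact at 0.097, which is the expected height. I'll relax, open, settle, then rise straight up.

```bash
python3 -m jog '[[0,0,0.4,0],[0,0,0.7,0],[0,0,0.7,0],[0,0,0.7,0],[0,0,0.7,0],[0,0,0.7,0],[0,0,0.7,0],[0,0,0.7,0]]' && python3 f.py && python3 -m jog '[[0,0,0,0],[0,0,0,0],[0,0,0,0],[0,0,0,0],[0,0,0,0],[0,0,0,0],[0,0,0,0],[0,0,0,0]]' -0.2
```

```text
time: 27.4
position: [0.5645, -0.2289, 0.097]
tool_rot: [2.484, 1.924, 0.0]
ft_force: [-0.7, 2.6, 5.2]
grip_width: 0.132
[-1.6   2.28  5.19] [0.24 0.47 0.5 ] [ 0.5645 -0.2289  0.0971]
time: 28.65
position: [0.5643, -0.2292, 0.0969]
tool_rot: [2.484, 1.923, -0.0]
ft_force: [0.2, -1.0, 0.4]
grip_width: 0.398
```

```bash
python3 -m jog '[[0,0,3,0],[0,0,10,0],[0,0,22,0],[0,0,38,0],[0,0,58,0],[0,0,80,0],[0,0,100,0],[0,0,110,0]]' && python3 -m jog '[[-5,-15,10,0],[-10,-40,30,0],[-15,-70,50,0],[-20,-100,60,0],[-20,-130,60,0],[-20,-150,60,0],[-20,-160,60,0],[-20,-160,60,0]]'
python3 - <<'E'
from h import *
s=snap("scene","scene3");w=snap("wrist","w7");t=snap("top","top3")
a=cv2.resize(s["im"][160:265,150:270],(400,350),interpolation=2);b=cv2.resize(w["im"][:245,150:430],(400,350),interpolation=2)
cv2.imwrite("pics/p5.png",np.hstack([a,b])[:,:,::-1])
E
```

```text
time: 29.65
position: [0.565, -0.2292, 0.209]
tool_rot: [2.482, 1.922, 0.002]
ft_force: [-0.2, -0.9, -0.6]
grip_width: 0.399
time: 30.65
position: [0.5441, -0.3892, 0.2663]
tool_rot: [-2.483, -1.922, -0.0]
ft_force: [-0.1, 1.0, -0.3]
grip_width: 0.401
```

The picture budget is used up, so I'll check numerically by triangulating the fin top (expected z 0.136) and comparing its tilt.

Run:
```python
from h import *
s,w,t=load("scene3"),load("w7"),load("top3")
def blue(c,box,lo=(100,130,30)):
    k=cv2.inRange(cv2.cvtColor(c["im"],cv2.COLOR_RGB2HSV),lo,(130,255,255));x0,y0,x1,y1=box;z=np.zeros_like(k);z[y0:y1,x0:x1]=k[y0:y1,x0:x1]
    n,l,st,ce=cv2.connectedComponentsWithStats(z);i=1+st[1:,4].argmax();return np.argwhere(l==i)[:,::-1].astype(np.float32),st[i]
yaw=1.317;cx=np.array([np.cos(yaw),np.sin(yaw),0]);cy=np.array([-cx[1],cx[0],0]);O=np.array([.5643,-.2287,.03])
pts=lambda:[O+a*cx+b*cy+[0,0,.106] for a,b in((.02,.006),(.02,-.006),(-.02,-.006),(-.02,.006))]
for n,c,box in(("scene",s,(150,150,290,270)),("wrist",w,(0,0,560,250)),("top",t,(320,160,420,250))):
    p,st=blue(c,box);q=np.array([proj(c,x) for x in pts()])
    base=np.array([proj(c,x-[0,0,.08]) for x in pts()])
    print(n,st,"mask hull bbox",p.min(0),p.max(0),"pred top",q.round(1).tolist(),"pred low",base.round(1).tolist())
# fin top bright in wrist
p,st=blue(w,(0,0,560,250),(100,130,170));r=cv2.minAreaRect(p);print("wrist bright",st,cv2.boxPoints(r).round(1).tolist())
p,st=blue(s,(150,150,290,270),(100,130,150));print("scene bright",st,p.mean(0),cv2.boxPoints(cv2.minAreaRect(p)).round(1).tolist())
```

```text
scene [195 184  14  29 119] mask hull bbox [195. 184.] [208. 212.] pred top [[206.6, 189.6], [202.7, 192.1], [192.7, 183.4], [196.5, 181.0]] pred low [[209.9, 210.5], [206.2, 212.9], [196.6, 204.4], [200.3, 202.0]]
wrist [255  11  17  62 817] mask hull bbox [255.  11.] [271.  72.] pred top [[254.2, 8.1], [267.3, 8.1], [267.9, 56.5], [255.3, 56.5]] pred low [[260.5, 32.4], [270.8, 32.4], [271.1, 69.7], [261.2, 69.7]]
top [360 199  22   8 106] mask hull bbox [360. 199.] [381. 206.] pred top [[366.1, 202.3], [367.1, 197.5], [383.2, 201.3], [382.2, 206.1]] pred low [[358.8, 204.3], [359.8, 199.8], [374.6, 203.3], [373.6, 207.7]]
wrist bright [257  11  10  46 450] [[257.0, 11.0], [266.0, 11.0], [266.0, 56.0], [257.0, 56.0]]Traceback (most recent call last):
  File "<stdin>", line 14, in <module>
  File "<stdin>", line 5, in blue
ValueError: attempt to get argmax of an empty sequence
```

The prediction for a flat, home carrier matches all three views within about 3 px. Handing in.

```bash
python3 -c "
from bench import *
print(get_state()['time'],close_job())"
```

```text
the job is handed in; nothing more can be done
30.8 None
```

The carrier is off the hook and released in the nest, and I handed the job in at 30.8 s of the 69 s allowed.

- **Unhooking:** I gripped the blue fin and lifted straight up about 37 mm, until the keeper pushed back with about 2 N. Then I backed off 0.8 mm, drew it out along the stand and felt no catch.
- **Placing:** I centred it over the nest with the wrist camera. It met the floor at the expected height (TCP z 0.097 m). The force reading there was about +5 N, roughly 8 N on the nest once the carrier's weight is counted, against the 25 N limit. Raising the target 0.7 mm did not lower that reading. It fell to about zero when I let go, and I then rose clear.

**Last checks:**
- With the arm clear, the fin showed within about 3 px of where a flat, fully home carrier should appear in the scene, wrist and top cameras.
- I could not look at a final picture because all 12 views were used, so the end pose rests on that mask comparison and the contact height.
- One follow-up script, looking for bright blue in the scene view, found nothing and stopped with an error. I did not repeat it.
- The scene and top cameras disagreed on the nest position by about 3 mm, so I relied on the close wrist view.
- I did not re-measure the other objects on the board. I kept the arm's path clear of them and felt no contact.

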